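# Restock a latched bench supply rack

## Robot

A 6-joint arm with a two-finger parallel gripper is mounted at the origin on a cart in front of the work surface, level with it; the furniture and walls round the work are solid. World frame = base frame: x ahead of the robot, y to its left, z up, the work surface at z = 0. Lengths are in m, angles in rad, forces in N, time in s.
With the tool pointing down it reaches from about 0.2 to 0.875 m from the base axis. Payload 3.4 kg.
Tool frame: the origin (TCP) lies at the very end of the fingers, on their centre line; the grasp point (between the pads) lies 19 mm behind it; z points along the fingers, y is the line along which they close (so a half turn about z gives the same grasp; the last joint's range is limited). The gripper opens to 94 mm and grips with 3 to 60 N. Pads are 16 mm wide; open, the fingers measure 119 mm over their backs; the gripper's body (75 mm by 177 mm) begins 78 mm behind the grasp point.
Start: joints at [1.05, 0.276, 1.505, -0, 1.361, -0.121], TCP at [0.224, 0.53, 0.205] pointing down, gripper open.
Joint ranges: [-2.89, 2.89], [-0.75, 2.08], [0.22, 2.7], [-1.18, 4.32], [0.11, 2.71], [-2.7, 2.7]. Speed limits (rad/s): [2.57, 2.57, 3.14, 3.14, 3.14, 3.14].

## Interface

Orientations are given as a unit quaternion [w, x, y, z].
In Python, from station import get_state, viewer, workorder, masks_of gives the robot as it stands.
- The arm moves only by the tool arm_command, never from a script. Its argument "motion" is a list that holds one entry, the list of rows, each a list of 5 numbers: the opening, from 0 (shut) to 1 (fully open), then the shift along the tool's x, y, z each as a share of 0.03 m, from -1 to 1, then the turn about the tool's z as a share of 90 degrees, from -1 to 1. In form: [[[gripper, dx, dy, dz, turn], ...]]. A call has 1 to 12 rows; each row shifts and turns the commanded pose from where the row before left it, along the tool's axes as they then stand; what a row does not reach is not made up. A row lasts 1/10 s, in which the tool goes at most 50 mm and 8.59 degrees, less where a joint would pass 70% of its speed; a pose out of reach is approached as far as the arm can. A call with a number of a shift or a turn outside -1 to 1 is refused whole. A call with a gripper value outside its range is refused whole. The fingers move at their own pace and stop on an object; "squeeze" is the grip in N (left out, the last holds). Time passes only in rows, so rows that do not move let the fingers close. It gives the time, the measured TCP pose, the force, the opening and the grip force at its end, in the units of the state.
- get_state(): the state, without advancing time (a new reading comes with each control period).
- viewer.read_camera(name): name is "scene" or "side" or "wrist"; returns (picture, depth): 420x560x3 uint8, red, green, blue; 420x560 float32, m along the optical axis (not along the pixel's ray), 0 where there is no reading.
- viewer.camera_model(name): a dict with "mtx" (3x3 intrinsics, pixels), "dist" ([k1, k2, p1, p2, k3] as OpenCV has them; the pictures are not rectified), "extrinsics" (4x4, takes a point from camera to world coordinates). Camera axes: x right, y down, z forward; pixel columns grow to the right and rows downward; lengths in m; the calibration is good to about 2 mm. A picture is of the moment at which its call begins: read the wrist's pose just before it. camera_model takes no time and is no camera call; for the wrist camera it gives the pose at the moment of the call.
- workorder.finish_job(): hands the job in; it is judged then, once.
Trained networks look in the newest picture that a camera, given by its name, has taken for a name from the list of things; names that differ only in an ending like _2 or _b are one class to them, and where a whole thing is asked for, a point or a joint stands for the part that bears it (a point fixed in the world has none). Each returns a list of dicts, best first, with "score" (0 to 1); they miss things now and then, are a little off and sometimes report something else, mostly with a low value. They report only what shows in the picture. A call takes as long as a camera call. They do not tell look-alikes from the thing itself.
- masks_of(camera, target): "region" (420x560 bool, what is visible of it) and "extent" ([left, top, right, bottom] in pixels, round what is visible of it).
The state is a dict: "time_s": time; "joint_positions": joint angles; "dq": joint speeds; "joint_torque": joint torques, N m; "tcp_pos": TCP position; "eef_rot": TCP orientation; "contact_force": force on the tool from outside, world axes, zero at the start; "wrist_torque": the same for the moment, N m; "width": opening from 0.0 (shut) to 1.0 (fully open); "grasp_force": force on a finger pad.
Only numpy, scipy, OpenCV 4.12 (cv2) and the standard library are available. Lean on these libraries where they do the work, as an engineer would, in place of code of your own. Each camera call takes 0.05 s, during which the arm holds its last target. There are 200 camera calls.

## Task

Put the loose blue-banded carton away in the blue supply rack: lift the latch by its red thumb lever and swing the clear gate wide open, then lower the carton, upright and squarely, until it rests on the pile of cartons inside, without dropping or crushing it. Then swing the gate fully shut so that the latch bar drops back into its catch, and leave the other things on the bench where they are.

Things in the scene. Friction and masses are not known exactly. Their poses are not given: they have to be found in the camera images.
- rack: Blue steel supply rack, fixed, 150 mm wide (y), 110 deep, 191 high, open at the top. Origin: centre of the bay, at bench height; x points from the gate straight back through the bay, y to the left seen from the front, z up. Bay: 82 mm wide (y), 60 deep (x), solid side walls; its rear is an open slot for a finger from y = -26 to +26 mm, full height. No finger room in front while the gate is shut.
- bay (a point): Centre of the bay, 100 mm above the bench (axes as the rack). Two cartons like the loose one stand here on each other, centred within 5 mm, broad side along y, on a shelf that is refitted at different heights: the top of the pile lies anywhere from 126 to 172 mm above the bench, so feel for it. The thin shelf yields about 0.3 mm per N.
- gate (a joint): Swing of the clear, steel-framed gate about its upright hinge, rad: 0 shut against its stop, growing as the free edge comes out to the front, clockwise from above, up to 1.9. Stays where left (friction 0.03 N m). Shut, its outer face is at x = -38 mm, free edge y = -41 mm in the rack's frame; 8 mm thick, top 184 mm above the bench.
- gate_hinge (a point): Point on the gate's hinge line, 150 mm above the bench, left of the bay (x = -40, y = +47 mm in the rack's frame). Turns with the gate.
- latch (a joint): Angle of the steel latch bar (104 x 12 x 5 mm) about its pivot on the gate's outer face, rad: 0 down (its rest, gate shut or open), growing as its free end is lifted, up to 0.55. It clears the catch above about 0.17. It falls back by its own weight, about 1.4 N at the lever.
- latch_pivot (a point): Pivot of the latch bar on the gate; its axis is square to the gate. With the gate shut at x = -46, y = +30, z = 150 mm in the rack's frame.
- catch (a point): Fixed hooked catch on the right-hand post, point on top of its lip; the bar's free end lies behind the lip (gate play 0.036 rad). In front, a ramp: a gate swung shut meets it below 0.37 rad; the bar rides up and drops in behind the lip when the gate is pushed with 4 N or more on its frame. Pushing on the lever with a finger jams the bar by friction: hold it lifted instead, and lower it at the end.
- thumb_lever (a point): Red thumb lever, its centre: upright paddle on the latch bar, 10 mm thick (own x, square to the gate), 24 wide (y), from 20 mm below to 16 above this point; its carrying arm's top is 27 mm below. It stands 52 mm out from the gate, 39 mm free behind it to the bar: straddle it front and back, fingers open 45 mm at most. 52 mm from the pivot: rises 13 mm in 0.25 rad. Catch 29 mm to its right.
- carton: Loose white cardboard carton with a blue band, 45 mm (x) by 70 mm (y) by 55 mm high, closed, about 0.05 kg. Origin: centre of its underside. It stands upright on the bench. It is crushed by a grip of more than about 25 N or if it is pressed down on the pile with more than 15 N.
- cup: Bystander: specimen cup with a yellow lid, 69 mm across, 68 mm high. Origin: centre of its underside.
- stain_bottle: Bystander: dark dropper bottle with a purple band, 38 mm across, 96 mm high. Origin: centre of its underside.
- small_carton: Bystander: small white carton with a pink band, 50 mm cube. Origin: centre of its underside.
There are look-alikes about, which are no part of the job. Leave any orange look-alike of the carton alone.

How it is judged:
By the outcome, as a careful person would: the job done as asked, in the order asked, and still so for the second after the job is handed in, with the robot touching nothing.
It also fails if it takes over 72 s, if anything falls off the work surface, if the arm or the gripper's body presses on something with over 40 N, if the wrist force passes 120 N, or if a joint passes its speed limit or range.

## Working session

There is one attempt and no reset: what is moved stays moved. The work goes in short steps, Python scripts to look and compute and a tool call to move; the robot and the scene stay as the last step left them, time stands still between calls to the robot, and variables do not carry over. Pictures are saved under pics/ and viewed, at most 10 in all, crops included, and the job is handed in when it is done.

Besides the shell and the picture viewer there is one more tool, called after "Request:" in YAML: its name, and indented under it one key for each argument. arm_command: Moves the arm, as the interface text tells. Shift numbers are shares of 0.03 m and turn numbers shares of 90 degrees, none past 1 either way. Its arguments: {"type":"object","properties":{"motion":{"type":"array","items":{"type":"array","items":{"type":"array","items":{"type":"number","minimum":-1,"maximum":1}}}},"squeeze":{"type":"number"}},"required":["motion"]}

```bash
ls; mkdir -p pics
cat > h.py <<'E'
import numpy as np, cv2
from station import get_state, viewer, workorder, masks_of
def cloud(cam,depth,region):
    m=viewer.camera_model(cam) if isinstance(cam,str) else cam
    v,u=np.nonzero(region&(depth>0))
    p=cv2.undistortPoints(np.stack([u,v],1).astype(float)[:,None],np.array(m["mtx"]),np.array(m["dist"]))[:,0]
    z=depth[v,u]; P=np.c_[p*z[:,None],z]; E=np.array(m["extrinsics"])
    return P@E[:3,:3].T+E[:3,3], np.stack([u,v],1)
E
python3 - <<'E'
from h import *
s=get_state(); print({k:np.round(v,3) for k,v in s.items()})
ims=[]
for c in ["scene","side","wrist"]:
    im,d=viewer.read_camera(c); ims.append(im); np.savez(f"{c}0.npz",im=im,d=d)
    print(c,np.round(viewer.camera_model(c)["extrinsics"],3).tolist())
    if c=="wrist": continue
    for t in ["rack","gate","thumb_lever","catch","latch","carton","cup","stain_bottle","small_carton"]:
        for r in masks_of(c,t)[:3]:
            P,_=cloud(c,d,r["region"])
            if len(P): print(c,t,round(r["score"],2),r["extent"],np.round(np.median(P,0),3),np.round(np.percentile(P,3,axis=0),3),np.round(np.percentile(P,97,axis=0),3))
cv2.imwrite("pics/a.png",cv2.resize(np.hstack(ims[:2])[:,:,::-1],(800,300)))
cv2.imwrite("pics/s.png",cv2.resize(ims[0],(784,588))[:,:,::-1])
cv2.imwrite("pics/d.png",cv2.resize(ims[1],(784,588))[:,:,::-1])
print(get_state()["time_s"])
E
```

```text
pics
{'time_s': np.float64(0.0), 'joint_positions': array([ 1.05 ,  0.277,  1.506,  0.   ,  1.361, -0.121]), 'dq': array([ 0.002, -0.   , -0.001, -0.001,  0.001,  0.   ]), 'joint_torque': array([-1.0000e-03, -4.0457e+01, -2.3723e+01,  7.0000e-02,  3.4000e-02,
       -0.0000e+00]), 'tcp_pos': array([0.224, 0.529, 0.205]), 'eef_rot': array([-0.   ,  0.199,  0.98 , -0.001]), 'contact_force': array([-0.235,  0.17 ,  0.428]), 'wrist_torque': array([ 0.033, -0.026,  0.008]), 'grasp_force': np.float64(0.0), 'width': np.float64(1.003)}
scene [[-0.897, -0.315, 0.311, 0.19], [-0.443, 0.648, -0.62, 0.754], [-0.006, -0.693, -0.721, 0.971], [0.0, 0.0, 0.0, 1.0]]
scene rack 0.57 [228.1, 188.6, 290.1, 266.7] [0.597 0.112 0.11 ] [0.536 0.039 0.006] [0.672 0.157 0.19 ]
scene gate 0.82 [251.0, 199.2, 283.0, 249.8] [0.587 0.094 0.145] [0.528 0.049 0.029] [0.598 0.137 0.188]
scene thumb_lever 0.52 [254.2, 203.5, 284.2, 227.3] [0.564 0.085 0.154] [0.526 0.037 0.089] [0.589 0.13  0.197]
scene catch 0.88 [223.0, 186.1, 289.5, 266.1] [0.597 0.106 0.105] [ 0.533 -0.006  0.001] [0.689 0.157 0.19 ]
scene latch
[... 1666 characters left out ...]
77  0.058]
side carton 0.79 [246.7, 294.4, 270.3, 331.8] [ 0.495 -0.257  0.053] [ 0.466 -0.28   0.007] [ 0.527 -0.214  0.058]
side cup 0.55 [265.4, 159.2, 285.3, 182.1] [0.558 0.388 0.056] [0.529 0.374 0.002] [0.588 0.433 0.069]
side stain_bottle 0.57 [321.5, 246.4, 332.1, 275.0] [ 0.685 -0.099  0.051] [ 0.669 -0.107  0.008] [ 0.702 -0.085  0.093]
side small_carton 0.61 [265.2, 181.0, 291.3, 207.1] [0.561 0.08  0.166] [0.526 0.065 0.147] [0.603 0.127 0.195]
side small_carton 0.57 [295.9, 164.9, 314.5, 180.2] [0.675 0.36  0.048] [0.642 0.337 0.028] [0.707 0.388 0.052]
wrist [[0.389, 0.897, 0.209, 0.165], [0.921, -0.379, -0.088, 0.555], [0.001, 0.227, -0.974, 0.384], [0.0, 0.0, 0.0, 1.0]]
1.05
```

View pics/s.png

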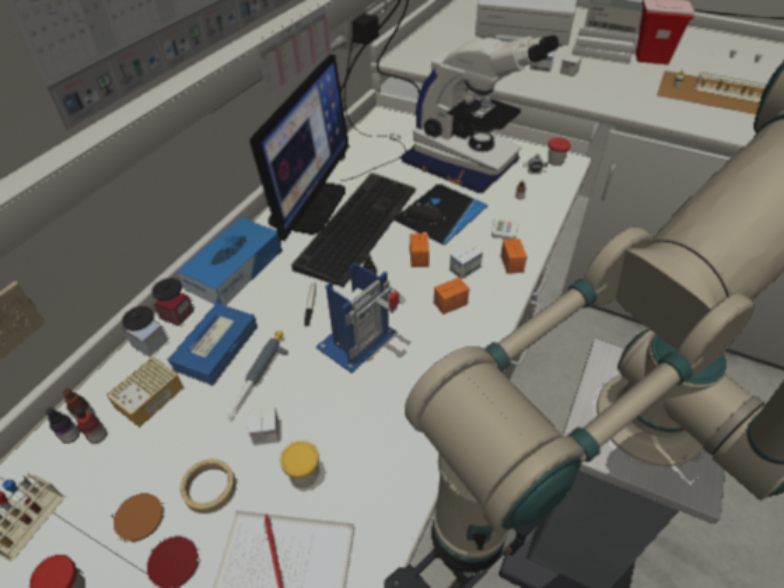

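View pics/d.png

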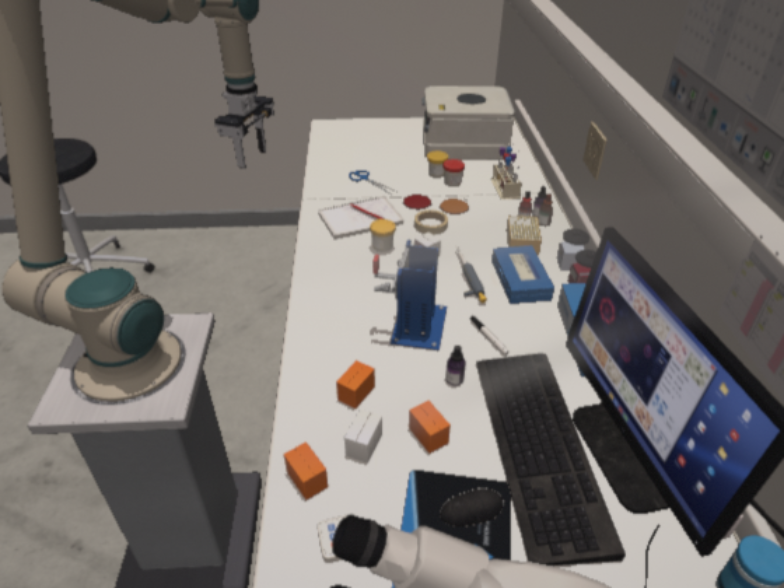

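The white carton is in the scene picture near (465,260) of 784, amid three orange look-alikes. The rack is at (360,310), with its gate and red lever (393,298) facing the robot. I'll bring the wrist camera over for a closer look.

```bash
cat >> h.py <<'E'
def heading(q=None):
    w,x,y,z=get_state()["eef_rot"] if q is None else q
    return np.arctan2(1-2*(x*x+z*z),2*(x*y-w*z))   # direction of tool y from above
def plan(pts,grip,step=0.03,p=None,hd=None):
    """pts: list of (x,y,z,heading deg); prints rows in tool axes, straight segments"""
    s=get_state(); p=np.array(s["tcp_pos"] if p is None else p,float); h=np.degrees(heading()) if hd is None else hd
    rows=[]
    for x,y,z,t in pts:
        d=np.array([x,y,z])-p; dt=(t-h+180)%360-180
        n=max(1,int(np.ceil(max(np.linalg.norm(d)/step,abs(dt)/8.5))))
        for i in range(n):
            a=np.radians(h); Y=np.array([np.cos(a),np.sin(a),0]); X=np.array([-np.sin(a),np.cos(a),0])
            e=d/n
            rows.append([grip]+[round(float(v),2) for v in (e@X/.03,e@Y/.03,-e[2]/.03,-dt/n/90)])
            # follow the rounded command
            r=rows[-1]; p=p+.03*(r[1]*X+r[2]*Y-np.array([0,0,r[3]])); h-=r[4]*90
    print(len(rows),str(rows).replace(" ",""),"end",np.round(p,4),round(h,2))
E
python3 -c "
from h import *
print(np.degrees(heading()))
plan([(.50,.12,.33,0)],1,.042)"
```

```text
67.095279228987
13 [[1,-1.06,-0.69,-0.32,0.06],[1,-1.12,-0.59,-0.32,0.06],[1,-1.17,-0.48,-0.32,0.06],[1,-1.21,-0.37,-0.32,0.06],[1,-1.24,-0.25,-0.32,0.06],[1,-1.26,-0.13,-0.32,0.06],[1,-1.27,-0.02,-0.32,0.06],[1,-1.26,0.1,-0.32,0.06],[1,-1.25,0.22,-0.32,0.06],[1,-1.22,0.34,-0.32,0.06],[1,-1.18,0.45,-0.32,0.06],[1,-1.14,0.56,-0.32,0.06],[1,-1.08,0.67,-0.32,0.06]] end [0.4999 0.12   0.3303] -3.1
```

Request:
arm_command:
  motion:
    - [[1,-0.9,-0.6,-0.4,0.06],[1,-0.95,-0.5,-0.4,0.06],[1,-0.98,-0.4,-0.4,0.06],[1,-1,-0.3,-0.4,0.06],[1,-1,-0.2,-0.4,0.06],[1,-1,-0.1,-0.4,0.06],[1,-1,0,-0.4,0.06],[1,-1,0.1,-0.3,0.06],[1,-1,0.2,-0.3,0.06],[1,-1,0.3,-0.3,0.06],[1,-1,0.4,0,0.06],[1,-1,0.5,0,0.06]]

```text
time_s: 2.25
tcp_pos: [0.4374, 0.2183, 0.317]
eef_rot: [0.0, 0.694, 0.72, 0.001]
contact_force: [0.3, 0.8, -0.2]
width: 0.996
grasp_force: 0.0
```

```bash
sed -i 's/round(float(v),2)/round(float(v),3)/' h.py; python3 -c "
from h import *
print(get_state()['tcp_pos'],np.degrees(heading()))
plan([(.50,.12,.33,0)],1,.03)"
```

```text
[0.43741342 0.21830717 0.31701559] 2.0866057575134684
4 [[1,-0.838,0.491,-0.108,0.006],[1,-0.833,0.499,-0.108,0.006],[1,-0.828,0.507,-0.108,0.006],[1,-0.823,0.515,-0.108,0.006]] end [0.5  0.12 0.33] -0.07
```

Request:
arm_command:
  motion:
    - [[1,-0.8,0.5,-0.1,0],[1,-0.8,0.5,-0.1,0],[1,-0.8,0.5,-0.1,0],[1,-0.8,0.5,0,0],[1,0,0,0,0]]

```text
time_s: 2.75
tcp_pos: [0.5023, 0.1232, 0.3251]
eef_rot: [0.001, 0.694, 0.72, -0.0]
contact_force: [0.4, -0.1, -0.4]
width: 1.001
grasp_force: 0.0
```

Run:
```python
from h import *
m=viewer.camera_model("wrist"); im,d=viewer.read_camera("wrist"); np.savez("w1.npz",im=im,d=d,E=m["extrinsics"])
for t in ["gate","thumb_lever","latch","rack"]:
    for r in masks_of("wrist",t)[:2]:
        P,_=cloud(m,d,r["region"])
        if len(P): print(t,round(r["score"],2),r["extent"],np.round(np.median(P,0),3),np.round(np.percentile(P,2,axis=0),3),np.round(np.percentile(P,98,axis=0),3))
full=np.ones(d.shape,bool)
P,uv=cloud(m,d,full); c=im[uv[:,1],uv[:,0]].astype(int)
red=(c[:,0]>110)&(c[:,1]<70)&(c[:,2]<80)&(P[:,2]>.12)
print("red",red.sum(),np.round(np.percentile(P[red],[2,50,98],axis=0),4))
Q=P[red&(P[:,2]>np.percentile(P[red][:,2],90)-.003)]; print("red top",len(Q),cv2.minAreaRect((Q[:,:2]*1000).astype(np.float32)))
blue=(c[:,2]>c[:,0]+40)&(P[:,2]>.180)&(P[:,2]<.2)
print("blue top",blue.sum(),np.round(np.percentile(P[blue],[1,50,99],axis=0),4),cv2.minAreaRect((P[blue][:,:2]*1000).astype(np.float32)))
cv2.imwrite("pics/w1.png",im[:,:,::-1])
```

```text
gate 0.71 [298.9, 163.2, 396.7, 284.1] [0.586 0.094 0.155] [0.529 0.046 0.028] [0.601 0.136 0.195]
thumb_lever 0.67 [297.9, 185.5, 369.2, 285.4] [0.566 0.085 0.155] [0.527 0.04  0.145] [0.589 0.133 0.195]
latch 0.64 [299.4, 184.4, 369.7, 288.9] [0.566 0.085 0.155] [0.527 0.039 0.145] [0.589 0.133 0.195]
red 135 [[0.5281 0.0764 0.1884]
 [0.5332 0.0917 0.1944]
 [0.5383 0.0976 0.1961]]
red top 128 ((533.3470458984375, 86.63809967041016), (22.911375045776367, 7.970509052276611), 77.94690704345703)
blue top 780 [[0.5763 0.0355 0.1842]
 [0.6075 0.127  0.1896]
 [0.667  0.157  0.1916]] ((623.7984619140625, 87.8663101196289), (127.53939056396484, 71.22775268554688), 76.16915893554688)
```

View pics/w1.png

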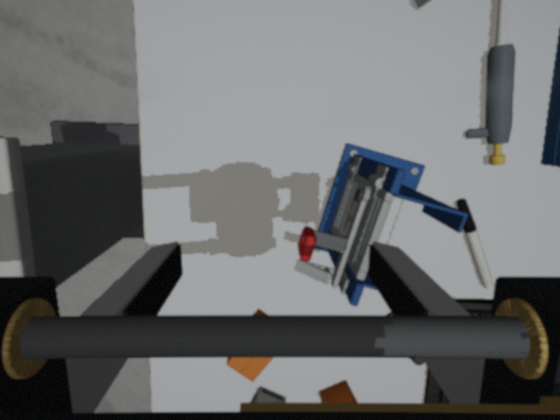

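The red lever is at (307,242), the gate behind it runs from (360,180) to (340,285), and the rack's yaw is about -12°. I'll fit the rack pose from all three cameras.

Run:
```python
from h import *
A=[]
for c,f in [("scene","scene0"),("side","side0"),("wrist","w1")]:
    z=np.load(f+".npz"); m=viewer.camera_model(c)
    P,uv=cloud(m,z["d"],np.ones(z["d"].shape,bool)); col=z["im"][uv[:,1],uv[:,0]].astype(int)
    near=np.linalg.norm(P[:,:2]-[.625,.088],axis=1)<.11
    b=(col[:,2]>col[:,0]+30)&near; r=(col[:,0]>col[:,1]+60)&(col[:,0]>col[:,2]+50)&near&(P[:,2]>.14)
    for n,k in [("base",b&(P[:,2]<.02)),("top",b&(P[:,2]>.184)&(P[:,2]<.2)),("red",r)]:
        Q=P[k]
        if len(Q)<6: print(c,n,len(Q)); continue
        print(c,n,len(Q),[np.round(v,1) for v in cv2.minAreaRect((Q[:,:2]*1000).astype(np.float32))],"z",np.round(np.percentile(Q[:,2],[2,50,98]),4))
        a=np.radians(-12.5); ex=np.array([np.cos(a),np.sin(a)]); ey=np.array([-ex[1],ex[0]])
        L=np.c_[(Q[:,:2]-[.625,.088])@ex,(Q[:,:2]-[.625,.088])@ey]
        print("   rackframe 1/50/99",np.round(np.percentile(L,[1,50,99],axis=0)*1000,1).tolist())
        A.append((c,n,Q))
# yaw search: minimise the spread of edges: wall tops/gate face seen by wrist
z=np.load("w1.npz"); m=viewer.camera_model("wrist"); P,uv=cloud(m,z["d"],np.ones(z["d"].shape,bool))
k=(np.linalg.norm(P[:,:2]-[.625,.088],axis=1)<.12)&(P[:,2]>.16)
Q=P[k]
for y in range(-18,-6,2):
    a=np.radians(y); ex=np.array([np.cos(a),np.sin(a)]); ey=np.array([-ex[1],ex[0]])
    L=(Q[:,:2]-[.625,.088])
    hx=np.histogram(L@ex,60,(-.12,.12))[0]; hy=np.histogram(L@ey,60,(-.12,.12))[0]
    print(y,(hx**2).sum(),(hy**2).sum())
```

```text
scene base 405 [array([628.6,  90.8]), array([141. , 108.5]), np.float64(76.8)] z [0.0037 0.0078 0.0126]
   rackframe 1/50/99 [[-51.0, -58.8], [-11.8, 48.6], [57.2, 73.3]]
scene top 99 [array([622.5,  90.8]), array([123.7,  72. ]), np.float64(76.7)] z [0.1851 0.1898 0.1935]
   rackframe 1/50/99 [[-39.5, -57.5], [-8.5, -40.8], [31.4, 63.7]]
scene red 22 [array([530.2,  89.2]), array([21.2,  8.8]), np.float64(78.4)] z [0.1916 0.1955 0.198 ]
   rackframe 1/50/99 [[-96.9, -29.8], [-92.3, -17.2], [-88.3, -9.0]]
side base 492 [array([629.3,  81.8]), array([151.3, 107.9]), np.float64(74.9)] z [0.0027 0.007  0.0175]
   rackframe 1/50/99 [[-48.1, -79.1], [33.1, -46.6], [58.6, 64.8]]
side top 22 [array([622.5,  82. ]), array([117.7,  68. ]), np.float64(75.7)] z [0.1877 0.1893 0.1916]
   rackframe 1/50/99 [[-36.7, -64.3], [-27.5, -47.8], [31.8, 35.6]]
side red 7 [array([532.9,  85.1]), array([15.3,  4.4]), np.float64(75.3)] z [0.1935 0.1952 0.1971]
   rackframe 1/50/99 [[-91.7, -30.2], [-89.1, -23.8], [-87.1, -15.2]]
wrist base 1755 [array([627.9,  90.5]), array([147.9, 108.8]), np.float64(76.6)] z [0.0055 0.0072 0.0092]
   rackframe 1/50/99 [[-51.6, -66.8], [-38.3, 52.9], [55.9, 76.9]]
wrist top 893 [array([621.2,  92. ]), array([127.7,  71.3]), np.float64(76.3)] z [0.185  0.1898 0.1915]
   rackframe 1/50/99 [[-40.9, -58.4], [-32.4, 45.0], [31.1, 66.8]]
wrist red 297 [array([530.2,  91. ]), array([23.1, 10.2]), np.float64(77.3)] z [0.1803 0.1945 0.1964]
   rackframe 1/50/99 [[-98.1, -28.2], [-93.9, -16.1], [-88.8, -6.2]]
-18 66855607 60072615
-16 69146869 59653285
-14 69810311 59830803
-12 75851249 60478955
-10 76496317 59876547
-8 87291137 59118285
```

```bash
python3 -c "
from h import *
plan([(.545,.0,.31,-13.3)],.43,.03)"
```

```text
5 [[0.43,-0.856,0.266,0.104,0.035],[0.43,-0.84,0.313,0.104,0.035],[0.43,-0.821,0.358,0.104,0.035],[0.43,-0.8,0.403,0.104,0.035],[0.43,-0.777,0.446,0.104,0.035]] end [0.545 0.    0.31 ] -13.39
```

Request:
arm_command:
  motion:
    - [[0.43,-0.85,0.27,0.1,0.035],[0.43,-0.84,0.31,0.1,0.035],[0.43,-0.82,0.36,0.1,0.035],[0.43,-0.8,0.4,0.1,0.035],[0.43,-0.78,0.45,0.1,0.035],[0.43,0,0,0,0]]

```text
time_s: 3.6
tcp_pos: [0.546, -0.0023, 0.3098]
eef_rot: [0.0, 0.786, 0.619, -0.001]
contact_force: [-0.3, 1.4, -0.7]
width: 0.523
grasp_force: 0.0
```

```bash
cat > look.py <<'E'
from h import *
import sys
m=viewer.camera_model("wrist"); im,d=viewer.read_camera("wrist"); np.savez(sys.argv[1]+".npz",im=im,d=d,E=m["extrinsics"])
P,uv=cloud(m,d,np.ones(d.shape,bool)); col=im[uv[:,1],uv[:,0]].astype(int)
near=np.linalg.norm(P[:,:2]-[.6,.088],axis=1)<.16
b=(col[:,2]>col[:,0]+30)&near; r=(col[:,0]>col[:,1]+60)&(col[:,0]>col[:,2]+50)&near&(P[:,2]>.14)
for n,k in [("base",b&(P[:,2]<.012)),("top",b&(P[:,2]>.184)&(P[:,2]<.2)),("red",r),("redtop",r&(P[:,2]>.191))]:
    Q=P[k]
    if len(Q)<6: continue
    a=np.radians(-13.3); ex=np.array([np.cos(a),np.sin(a)]); ey=np.array([-ex[1],ex[0]])
    L=np.c_[(Q[:,:2]-[.625,.088])@ex,(Q[:,:2]-[.625,.088])@ey]
    print(n,len(Q),[np.round(v,1) for v in cv2.minAreaRect((Q[:,:2]*1000).astype(np.float32))],"z",np.round(np.percentile(Q[:,2],[2,50,98]),4),"rack",np.round(np.percentile(L,[.5,50,99.5],axis=0)*1000,1).tolist())
s=get_state();print(s["tcp_pos"],np.degrees(heading()),s["width"])
cv2.imwrite(f"pics/{sys.argv[1]}.png",im[:,:,::-1])
E
python3 look.py w2
```

```text
base 1791 [array([630.9,  84.9]), array([147.6, 109. ]), np.float64(76.6)] z [0.005  0.0069 0.0088] rack [[-46.9, -75.3], [31.1, -54.4], [59.4, 69.8]]
top 1151 [array([621.8,  79.9]), array([111.5,  70.4]), np.float64(76.4)] z [0.1875 0.1897 0.1913] rack [[-36.6, -63.7], [-10.2, -42.1], [33.9, 46.8]]
red 111 [array([532.2,  81.3]), array([10.1,  6.8]), np.float64(76.5)] z [0.1932 0.1946 0.196 ] rack [[-92.2, -32.9], [-88.8, -28.5], [-85.4, -22.8]]
redtop 111 [array([532.2,  81.3]), array([10.1,  6.8]), np.float64(76.5)] z [0.1932 0.1946 0.196 ] rack [[-92.2, -32.9], [-88.8, -28.5], [-85.4, -22.8]]
[ 0.5454324  -0.00070415  0.31011526] -13.47246142559486 0.48875885253507223
```

View pics/w2.png

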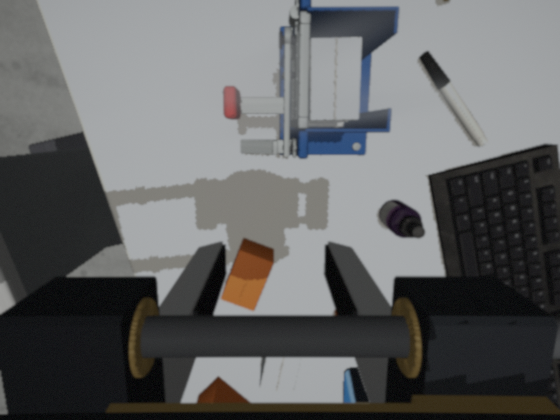

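The view is now square with the rack: lever at (231,102), bar and gate at x≈290, catch at (255,146). The two wrist views differ by about 4 mm, so I'll re-read now that the arm has settled.

```bash
sed -i 's/^r=.*//; s/; r=(col.*$/; r=(col[:,0]>col[:,1]+35)\&(col[:,0]>col[:,2]+35)\&near\&(P[:,2]>.14)\&(P[:,0]<.57)/' look.py; python3 look.py w3
python3 - <<'E'
from h import *
# lever direct: pixels of red blob corners on plane z=.1955 in two views
for c,f in [("wrist","w1"),("wrist","w3")]:
    z=np.load(f+".npz"); m=dict(viewer.camera_model(c)); m["extrinsics"]=z["E"]; E=z["E"]
    im=z["im"].astype(int); r=(im[...,0]>im[...,1]+35)&(im[...,0]>im[...,2]+35)
    r[:, :200]=0; r[300:]=0; r[:60]=0; r[:, 330:]=0
    if f=="w3": r[200:]=0
    n,l,st,ce=cv2.connectedComponentsWithStats(r.astype(np.uint8)); i=1+np.argmax(st[1:,4]); print(f,st[i],ce[i])
    P,_=cloud(m,np.where(z["d"]>0,z["d"],0),l==i)
    print(np.round(np.median(P,0),4), cv2.minAreaRect((P[P[:,2]>.19][:,:2]*1000).astype(np.float32)),np.round(np.sort(P[:,2])[[3,-3]],4))
E
```

```text
base 1702 [array([631.6,  85.1]), array([146.3, 109.6]), np.float64(76.2)] z [0.005  0.0069 0.0087] rack [[-47.0, -74.5], [30.9, -55.7], [59.4, 70.0]]
top 1156 [array([622. ,  81.1]), array([114.2,  70.4]), np.float64(76.1)] z [0.1877 0.1897 0.1912] rack [[-36.8, -64.0], [-12.9, -41.8], [33.9, 48.7]]
red 352 [array([526.7,  47.4]), array([100.8,   9.2]), np.float64(80.2)] z [0.1928 0.1945 0.3202] rack [[-92.7, -112.0], [-88.3, -23.3], [-78.8, -11.9]]
redtop 352 [array([526.7,  47.4]), array([100.8,   9.2]), np.float64(80.2)] z [0.1928 0.1945 0.3202] rack [[-92.7, -112.0], [-88.3, -23.3], [-78.8, -11.9]]
[5.45209577e-01 1.47947451e-04 3.10449597e-01] -13.406622795366992 0.44897343639740933
w1 [299 228  17  34 406] [306.53694581 244.12315271]
[0.5323 0.0898 0.1936] ((533.0128784179688, 87.00076293945312), (23.517044067382812, 9.627436637878418), 75.23722839355469) [0.1522 0.1962]
w3 [226  89  12  31 344] [231.31395349 104.43313953]
[0.5338 0.0858 0.1945] ((533.820556640625, 86.24857330322266), (21.858844757080078, 8.44858169555664), 74.76201629638672) [0.1926 0.1964]
```

```bash
python3 -c "
from h import *
plan([(.5335,.0865,.30,-13.7),(.5335,.0865,.162,-13.7)],.43,.03)"
```

```text
8 [[0.43,0.903,-0.349,0.116,0.001],[0.43,0.903,-0.35,0.116,0.001],[0.43,0.902,-0.352,0.116,0.001],[0.43,-0.0,-0.0,0.92,0.0],[0.43,-0.0,-0.0,0.92,0.0],[0.43,-0.0,-0.0,0.92,0.0],[0.43,-0.0,-0.0,0.92,0.0],[0.43,-0.0,-0.0,0.92,0.0]] end [0.5335 0.0865 0.162 ] -13.68
```

Request:
arm_command:
  motion:
    - [[0.43,0.9,-0.35,0.1,0],[0.43,0.9,-0.35,0.1,0.003],[0.43,0.9,-0.35,0.1,0],[0.43,0,0,0.6,0],[0.43,0,0,0.9,0],[0.43,0,0,0.9,0],[0.43,0,0,0.9,0],[0.43,0,0,0.9,0],[0.43,0,0,0.4,0],[0.43,0,0,0,0]]
  squeeze: 12

```text
time_s: 4.7
tcp_pos: [0.5324, 0.0865, 0.1624]
eef_rot: [-0.001, 0.786, 0.618, -0.001]
contact_force: [-0.5, -0.6, 0.3]
width: 0.426
grasp_force: 0.0
```

Request:
arm_command:
  motion:
    - [[0.2,0,0,0,0],[0.05,0,0,0,0],[0.05,0,0,0,0],[0.05,0,0,0,0]]

```text
time_s: 5.1
tcp_pos: [0.5334, 0.0856, 0.1643]
eef_rot: [-0.001, 0.787, 0.617, -0.0]
contact_force: [-5.6, 1.3, 4.6]
width: 0.128
grasp_force: 3.1
```

Request:
arm_command:
  motion:
    - [[0.05,0,0,0,0],[0.05,0,0,0,0],[0.05,0,0,0,0]]

```text
time_s: 5.4
tcp_pos: [0.5324, 0.0858, 0.1642]
eef_rot: [-0.001, 0.787, 0.617, -0.001]
contact_force: [-4.7, 1.3, 5.3]
width: 0.106
grasp_force: 12.0
```

Request:
arm_command:
  motion:
    - [[0.05,0.09,0,-0.13,0],[0.05,0.09,0,-0.13,0],[0.05,0.09,0,-0.13,0],[0.05,0.1,0,-0.12,0],[0.05,0,0,0,0]]

```text
time_s: 5.9
tcp_pos: [0.5352, 0.0972, 0.1786]
eef_rot: [-0.002, 0.786, 0.618, -0.001]
contact_force: [-6.1, 0.6, -1.5]
width: 0.107
grasp_force: 12.0
```

Run:
```python
from h import *
m=viewer.camera_model("wrist"); im,d=viewer.read_camera("wrist")
s,_=viewer.read_camera("side")
cv2.imwrite("pics/w4.png",np.hstack([im[:,:,::-1],cv2.resize(s[150:290,230:350],(360,420))[:,:,::-1]])[:, -800:])
```

```text
(no output)
```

View pics/w4.png

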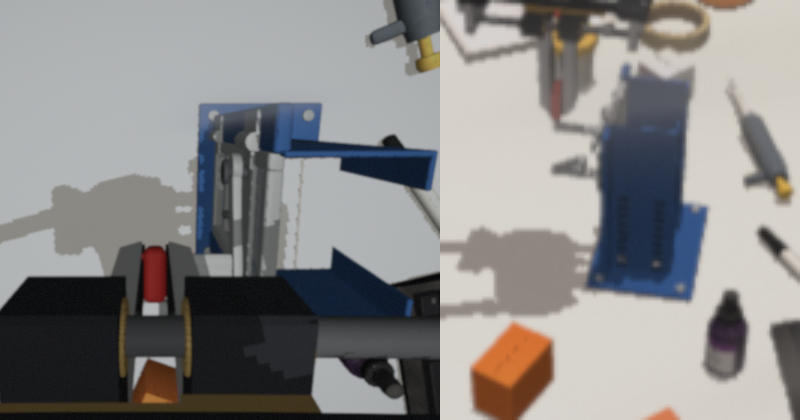

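The lever is gripped at (155,272) and has risen 14 mm with little force. Next is the swing arc.

```bash
cat >> h.py <<'E'
YAW=-13.7; O=np.array([.6261,.0866])
ex=np.array([np.cos(np.radians(YAW)),np.sin(np.radians(YAW))]); ey=np.array([-ex[1],ex[0]])
def r2w(x,y): return O+x*ex+y*ey
def w2r(p): return np.array([(p[:2]-O)@ex,(p[:2]-O)@ey])
H=r2w(-.040,.047)
def swing(phis,grip,p=None,dz=0):
    """turn the TCP about the hinge by each phi (rad, opening positive) from the present pose"""
    s=get_state(); p0=np.array(s["tcp_pos"] if p is None else p); h0=np.degrees(heading()); r=p0[:2]-H; pts=[]
    for f in phis:
        c,n=np.cos(-f),np.sin(-f); q=H+[c*r[0]-n*r[1],n*r[0]+c*r[1]]
        pts.append((q[0],q[1],p0[2]+dz,h0-np.degrees(f)))
    plan(pts,grip,p=p,step=.05)
E
python3 -c "
from h import *
print(w2r(get_state()['tcp_pos']),get_state()['tcp_pos'],np.degrees(heading()))
swing(np.arange(1,17)*.1,.05)"
```

```text
[-0.09082915 -0.01124728] [0.53519123 0.09718452 0.17856701] -13.713821234100376
16 [[0.05,0.179,-0.185,-0.0,0.064],[0.05,0.178,-0.186,-0.0,0.063],[0.05,0.179,-0.185,-0.0,0.064],[0.05,0.179,-0.186,-0.0,0.064],[0.05,0.179,-0.185,-0.0,0.063],[0.05,0.179,-0.186,-0.0,0.064],[0.05,0.179,-0.185,-0.0,0.064],[0.05,0.178,-0.185,-0.0,0.063],[0.05,0.179,-0.186,-0.0,0.064],[0.05,0.179,-0.185,-0.0,0.064],[0.05,0.179,-0.186,-0.0,0.063],[0.05,0.179,-0.185,-0.0,0.064],[0.05,0.178,-0.185,-0.0,0.064],[0.05,0.179,-0.186,-0.0,0.063],[0.05,0.179,-0.185,-0.0,0.064],[0.05,0.179,-0.186,-0.0,0.064]] end [0.5557 0.2062 0.1786] -105.42
```

Request:
arm_command:
  motion:
    - [[0.05,0.18,-0.185,0,0.064],[0.05,0.18,-0.185,0,0.064],[0.05,0.18,-0.185,0,0.064],[0.05,0.18,-0.185,0,0.064]]

```text
time_s: 6.4
tcp_pos: [0.523, 0.125, 0.1788]
eef_rot: [-0.001, 0.895, 0.446, -0.001]
contact_force: [-5.2, 0.1, -1.5]
width: 0.111
grasp_force: 12.0
```

Request:
arm_command:
  motion:
    - [[0.05,0.18,-0.185,0,0.064],[0.05,0.18,-0.185,0,0.064],[0.05,0.18,-0.185,0,0.064],[0.05,0.18,-0.185,0,0.064],[0.05,0.18,-0.185,0,0.064],[0.05,0.18,-0.185,0,0.064],[0.05,0.18,-0.185,0,0.064],[0.05,0.18,-0.185,0,0.064],[0.05,0.18,-0.185,0,0.064],[0.05,0.18,-0.185,0,0.064],[0.05,0.18,-0.185,0,0.064],[0.05,0.18,-0.185,0,0.064]]

```text
time_s: 7.6
tcp_pos: [0.5575, 0.2062, 0.1789]
eef_rot: [-0.001, 0.99, -0.14, -0.001]
contact_force: [-3.8, -0.4, -1.5]
width: 0.107
grasp_force: 12.1
```

```bash
python3 -c "
from h import *
s=get_state();print(s['tcp_pos'],np.degrees(heading()),s['contact_force'],w2r(s['tcp_pos']),s['joint_positions'])
im,d=viewer.read_camera('wrist'); im2,_=viewer.read_camera('scene')
cv2.imwrite('pics/w5.png',np.hstack([im[:,140:],cv2.resize(im2[150:290,200:340],(380,420))])[:,:,::-1])"
```

```text
[0.55746626 0.20620872 0.17891869] -106.15178290791494 [-3.79738091 -0.36003572 -1.46180662] [-0.09500896  0.09995066] [2.36112624e-01 3.21058362e-01 1.50576679e+00 1.80584006e-03
 1.31619313e+00 2.08835382e+00]
```

View pics/w5.png

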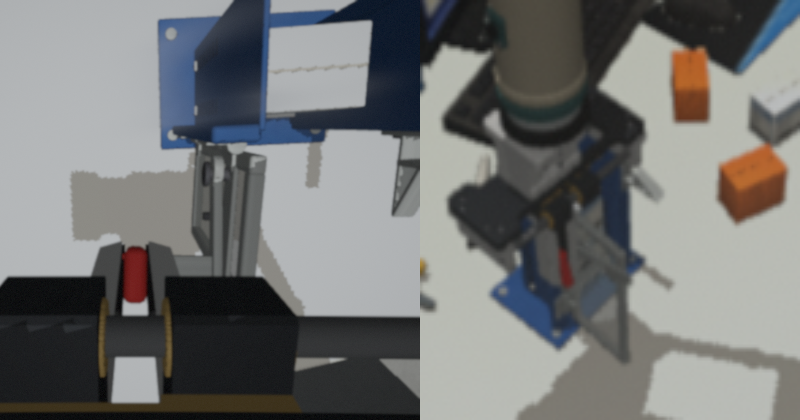

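The gate is wide open at about 1.6 rad, the pile shows white at (315,65) in the wrist view, and the lever is still gripped. I'll lower the latch and let go.

Request:
arm_command:
  motion:
    - [[0.05,-0.12,0,0.16,0],[0.05,-0.12,0,0.15,0],[0.05,-0.12,0,0.14,0],[0.05,0,0,0,0],[0.4,0,0,0,0],[0.4,0,0,0,0],[0.4,0,0,0,0]]

```text
time_s: 8.4
tcp_pos: [0.5481, 0.208, 0.1651]
eef_rot: [-0.0, 0.99, -0.138, 0.0]
contact_force: [-0.6, -0.2, -0.5]
width: 0.323
grasp_force: 0.0
```

```bash
python3 -c "
from h import *
s=get_state();print(s['tcp_pos'],np.degrees(heading()),s['contact_force'],s['width'])"
```

```text
[0.54808561 0.2080083  0.16513511] -105.88249205684276 [-0.55022189 -0.15526948 -0.49409411] 0.32294966706389056
```

Request:
arm_command:
  motion:
    - [[0.45,0,0,-0.5,0],[0.45,0,0,-1,0],[0.45,0,0,-1,0],[0.45,0,0,-1,0],[0.45,0,-0.5,-1,0],[0.45,0,-0.5,-0.5,0],[0.45,0.2,0.8,0,0],[0.45,0.2,0.8,0,0],[0.45,0.2,0.8,0,0],[0.45,0,0,0,0],[0.45,0,0,0,0]]

```text
time_s: 9.5
tcp_pos: [0.5537, 0.1627, 0.3153]
eef_rot: [-0.0, 0.99, -0.139, 0.0]
contact_force: [-0.0, 0.8, -0.0]
width: 0.449
grasp_force: 0.0
```

Run:
```python
from h import *
m=viewer.camera_model("wrist"); im,d=viewer.read_camera("wrist"); np.savez("w6.npz",im=im,d=d,E=m["extrinsics"])
P,uv=cloud(m,d,np.ones(d.shape,bool)); col=im[uv[:,1],uv[:,0]].astype(int)
L=np.c_[(P[:,:2]-O)@ex,(P[:,:2]-O)@ey]
k=(np.abs(L[:,0])<.04)&(np.abs(L[:,1])<.05)&(P[:,2]>.1)&(P[:,2]<.185)
print(np.histogram(P[k][:,2],bins=np.arange(.1,.19,.005)))
zt=np.median(P[k&(np.abs(L[:,0])<.015)&(np.abs(L[:,1])<.02)][:,2]); print("pile top",zt)
q=k&(np.abs(P[:,2]-zt)<.004)&(col.min(1)>90); print("pile rack 1/50/99",np.round(np.percentile(L[q],[1,50,99],axis=0)*1000,1),cv2.minAreaRect((L[q]*1000).astype(np.float32)))
b=(col[:,2]>col[:,0]+30)&(P[:,2]>.186)&(P[:,2]<.195)&(np.abs(L[:,0])<.06)&(np.abs(L[:,1])<.09)
print("walls",np.round(np.percentile(L[b],[1,99],axis=0)*1000,1))
for sgn in (-1,1):
    Q=L[b&(L[:,1]*sgn>.03)]; print(sgn,len(Q),np.round(np.percentile(Q,[2,98],axis=0)*1000,1) if len(Q) else "", np.degrees(np.arctan(np.polyfit(Q[:,0],Q[:,1],1)[0])) if len(Q)>10 else "")
# carton from scene/side
for c in ["scene","side"]:
    im,d=viewer.read_camera(c); P,uv=cloud(c,d,np.ones(d.shape,bool)); col=im[uv[:,1],uv[:,0]].astype(int)
    k=(np.linalg.norm(P[:,:2]-[.495,-.235],axis=1)<.06)&(P[:,2]>.05)&(P[:,2]<.062)&(abs(col[:,0]-col[:,2])<60)
    print(c,k.sum(),cv2.minAreaRect((P[k][:,:2]*1000).astype(np.float32)),np.median(P[k],0))
plan([(.49,-.16,.30,-45)],1)
```

```text
(array([ 115,  148,  134,  141,  169,  269, 3919,  155,  163,  171,  195,
        193,  204,  211,  226,  233,  255]), array([0.1  , 0.105, 0.11 , 0.115, 0.12 , 0.125, 0.13 , 0.135, 0.14 ,
       0.145, 0.15 , 0.155, 0.16 , 0.165, 0.17 , 0.175, 0.18 , 0.185]))
pile top 0.13162798152948918
pile rack 1/50/99 [[-23.8 -33.4]
 [ -1.4   1.2]
 [ 19.9  35.9]] ((-8.941446304321289, -3.488910675048828), (59.90812301635742, 80.48443603515625), 1.7804162502288818)
walls [[-37.1 -61.8]
 [ 32.2  63.1]]
-1 592 [[-36.7 -61.8]
 [ 32.1 -32.6]] 10.801967387554624
1 571 [[-37.   34. ]
 [ 31.7  63.1]] -12.387468891585034
scene 197 ((495.3548583984375, -239.4997100830078), (74.51457977294922, 47.67414093017578), 64.79423522949219) [ 0.49498372 -0.23787091  0.05449642]
side 415 ((495.7646789550781, -241.39488220214844), (72.5677719116211, 46.86151885986328), 65.74907684326172) [ 0.49628987 -0.24456929  0.05550922]
12 [[1,0.075,0.913,0.042,-0.056],[1,-0.005,0.916,0.042,-0.056],[1,-0.086,0.912,0.042,-0.056],[1,-0.165,0.901,0.042,-0.056],[1,-0.244,0.883,0.042,-0.056],[1,-0.32,0.858,0.042,-0.056],[1,-0.395,0.827,0.042,-0.056],[1,-0.466,0.789,0.042,-0.056],[1,-0.533,0.745,0.042,-0.056],[1,-0.597,0.695,0.042,-0.056],[1,-0.655,0.64,0.042,-0.056],[1,-0.709,0.58,0.042,-0.056]] end [ 0.49 -0.16  0.3 ] -45.36
```

Run:
```python
from h import *
plan([(.465,-.31,.30,-25)],.8,.03)
```

```text
17 [[0.8,0.086,0.941,0.03,-0.053],[0.8,0.008,0.945,0.03,-0.053],[0.8,-0.071,0.942,0.03,-0.053],[0.8,-0.149,0.933,0.03,-0.053],[0.8,-0.226,0.917,0.03,-0.053],[0.8,-0.301,0.895,0.03,-0.053],[0.8,-0.375,0.867,0.03,-0.053],[0.8,-0.446,0.833,0.03,-0.053],[0.8,-0.513,0.793,0.03,-0.053],[0.8,-0.577,0.748,0.03,-0.053],[0.8,-0.638,0.697,0.03,-0.053],[0.8,-0.693,0.642,0.03,-0.053],[0.8,-0.744,0.582,0.03,-0.053],[0.8,-0.79,0.518,0.03,-0.053],[0.8,-0.83,0.45,0.03,-0.053],[0.8,-0.865,0.38,0.03,-0.053],[0.8,-0.894,0.306,0.03,-0.053]] end [ 0.465  -0.31    0.2999] -24.75
```

Request:
arm_command:
  motion:
    - [[0.8,0.09,0.94,0,-0.053],[0.8,0.01,0.94,0,-0.053],[0.8,-0.07,0.94,0,-0.053],[0.8,-0.15,0.93,0,-0.053],[0.8,-0.23,0.92,0,-0.053],[0.8,-0.3,0.9,0,-0.053],[0.8,-0.37,0.87,0,-0.053],[0.8,-0.45,0.83,0,-0.053],[0.8,-0.51,0.79,0,-0.053],[0.8,-0.58,0.75,0,-0.053],[0.8,-0.64,0.7,0,-0.053],[0.8,-0.69,0.64,0,-0.053]]

```text
time_s: 10.85
tcp_pos: [0.4912, -0.1719, 0.3153]
eef_rot: [-0.0, 0.935, 0.355, 0.0]
contact_force: [-0.0, -0.8, 0.6]
width: 0.8
grasp_force: 0.0
```

Request:
arm_command:
  motion:
    - [[0.8,-0.74,0.58,0,-0.053],[0.8,-0.79,0.52,0,-0.053],[0.8,-0.83,0.45,0,-0.053],[0.8,-0.86,0.38,0,-0.053],[0.8,-0.89,0.31,0,-0.053],[0.8,0,0,0,0],[0.8,0,0,0,0]]

```text
time_s: 11.55
tcp_pos: [0.4655, -0.3101, 0.3149]
eef_rot: [-0.001, 0.843, 0.538, 0.0]
contact_force: [0.4, 0.5, 0.2]
width: 0.799
grasp_force: 0.0
```

Run:
```python
from h import *
print(get_state()["tcp_pos"],np.degrees(heading()))
m=viewer.camera_model("wrist"); im,d=viewer.read_camera("wrist"); np.savez("w7.npz",im=im,d=d,E=m["extrinsics"])
for r in masks_of("wrist","carton"):
    P,uv=cloud(m,d,r["region"]); col=np.median(im[uv[:,1],uv[:,0]],0)
    T=P[(P[:,2]>np.percentile(P[:,2],90)-.006)]
    print(round(r["score"],2),r["extent"],col,cv2.minAreaRect((T[:,:2]*1000).astype(np.float32)),np.median(T[:,2]))
P,uv=cloud(m,d,np.ones(d.shape,bool)); col=im[uv[:,1],uv[:,0]].astype(int)
k=(np.linalg.norm(P[:,:2]-[.495,-.24],axis=1)<.05)&(P[:,2]>.05)&(P[:,2]<.06)
k2=k; Q=P[k]; lo,hi=[ (Q[:,:2]).min(0),(Q[:,:2]).max(0)]
print(k.sum(),cv2.minAreaRect((Q[:,:2]*1000).astype(np.float32)),np.percentile(Q[:,2],[5,50,95]))
cv2.imwrite("pics/w7.png",im[:,:,::-1])
```

```text
[ 0.46552229 -0.31007273  0.31485833] -24.856549169306213
0.95 [188.2, 1.7, 240.6, 54.5] [172. 114.  59.] ((478.43212890625, -121.59402465820312), (48.189414978027344, 45.19512939453125), 54.51511764526367) 0.05373877551026279
0.86 [253.0, 83.5, 295.2, 149.4] [182. 185. 187.] ((497.3492736816406, -239.51205444335938), (69.304931640625, 44.810916900634766), 65.83892059326172) 0.05378589754001223
0.75 [187.5, 171.9, 257.8, 239.9] [138.  78.  40.] ((396.7560729980469, -308.8930969238281), (45.5167236328125, 70.19670104980469), 32.80459976196289) 0.053627847208165935
0.71 [326.6, 18.8, 404.4, 97.7] [174. 120.  76.] ((619.42236328125, -225.46180725097656), (45.84610366821289, 70.0503921508789), 28.018756866455078) 0.05387111927515681
2505 ((497.3759460449219, -239.52401733398438), (69.304931640625, 44.75242233276367), 65.83892059326172) [0.05236024 0.053786   0.05514713]
```

View pics/w7.png

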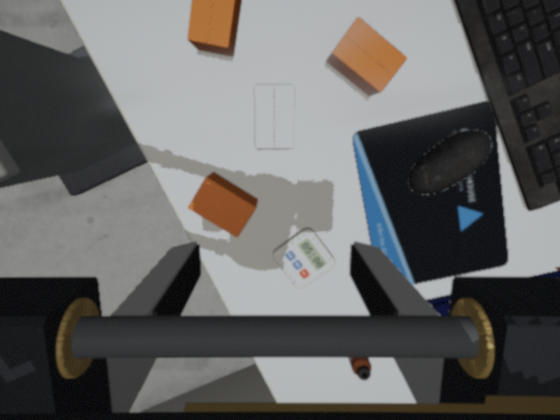

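The white carton is at (274,116), clear of the orange ones, and its size and height match. I'll go there and descend.

Run:
```python
from h import *
plan([(.4965,-.2397,.20,-24.2),(.4965,-.2397,.018,-24.2)],.75,.03)
```

```text
12 [[0.75,0.508,-0.007,0.768,-0.001],[0.75,0.508,-0.006,0.768,-0.001],[0.75,0.508,-0.005,0.768,-0.001],[0.75,0.508,-0.004,0.768,-0.001],[0.75,0.508,-0.004,0.768,-0.001],[0.75,-0.0,-0.0,0.867,-0.0],[0.75,-0.0,-0.0,0.867,-0.0],[0.75,-0.0,-0.0,0.867,-0.0],[0.75,-0.0,-0.0,0.867,-0.0],[0.75,-0.0,-0.0,0.867,-0.0],[0.75,-0.0,-0.0,0.867,-0.0],[0.75,-0.0,-0.0,0.867,-0.0]] end [ 0.4965 -0.2396  0.0179] -24.31
```

Request:
arm_command:
  motion:
    - [[0.75,0.85,0,0.6,-0.003],[0.75,0.85,0,0.9,-0.002],[0.75,0.84,-0.02,0.9,-0.002],[0.75,0,0,0.9,0],[0.75,0,0,1,0],[0.75,0,0,1,0],[0.75,0,0,1,0],[0.75,0,0,1,0],[0.75,0,0,1,0],[0.75,0,0,1,0],[0.75,0,0,0.6,0],[0.75,0,0,0,0]]
  squeeze: 10

```text
time_s: 12.85
tcp_pos: [0.4947, -0.2384, 0.0161]
eef_rot: [-0.003, 0.839, 0.544, -0.001]
contact_force: [-0.0, -0.1, 0.1]
width: 0.753
grasp_force: 0.0
```

```bash
python3 -c "
from h import *
print(get_state()['tcp_pos'],np.degrees(heading()),get_state()['contact_force'])"
```

```text
[ 0.49465372 -0.23842007  0.01611635] -24.09970991938097 [-0.04659931 -0.05815408  0.10773566]
```

Sound. Close gently, then lift.

Request:
arm_command:
  motion:
    - [[0.6,0,0,0,0],[0.5,0,0,0,0],[0.45,0,0,0,0],[0.4,0,0,0,0],[0.4,0,0,0,0],[0.4,0,0,0,0]]

```text
time_s: 13.45
tcp_pos: [0.497, -0.2413, 0.0195]
eef_rot: [0.001, 0.84, 0.543, 0.001]
contact_force: [-0.0, 0.7, 5.6]
width: 0.477
grasp_force: 10.0
```

Request:
arm_command:
  motion:
    - [[0.4,0,0,-0.3,0],[0.4,0,0,-0.6,0],[0.4,0,0,-1,0],[0.4,0,0,-1,0],[0.4,0,0,-1,0],[0.4,0,0,-1,0],[0.4,0,0,-1,0],[0.4,0,0,-1,0],[0.4,0,0,-1,0],[0.4,0,0,-0.5,0],[0.4,0,0,0,0]]

```text
time_s: 14.55
tcp_pos: [0.4971, -0.2417, 0.2732]
eef_rot: [0.003, 0.84, 0.543, 0.001]
contact_force: [0.0, 0.3, -0.8]
width: 0.48
grasp_force: 10.0
```

```bash
python3 -c "
from h import *
print(get_state()['tcp_pos'],np.degrees(heading()),get_state()['contact_force'],get_state()['width'])
q=r2w(-.001,.001); print(q)
plan([(q[0]-.01,q[1]-.03,.275,-13.7),(q[0],q[1],.265,-13.7)],.4,.03)"
```

```text
[ 0.49712682 -0.24167798  0.2731983 ] -24.17541379993723 [ 0.01727142  0.3342921  -0.83855771] 0.4801354682985749
[0.62536529 0.08780839]
13 [[0.4,0.975,-0.045,-0.005,-0.011],[0.4,0.975,-0.028,-0.005,-0.011],[0.4,0.976,-0.011,-0.005,-0.011],[0.4,0.976,0.006,-0.005,-0.011],[0.4,0.975,0.023,-0.005,-0.011],[0.4,0.975,0.039,-0.005,-0.011],[0.4,0.974,0.056,-0.005,-0.011],[0.4,0.973,0.073,-0.005,-0.011],[0.4,0.972,0.09,-0.005,-0.011],[0.4,0.97,0.107,-0.005,-0.011],[0.4,0.968,0.123,-0.005,-0.011],[0.4,0.524,0.048,0.164,0.002],[0.4,0.525,0.046,0.164,0.002]] end [0.6254 0.0878 0.265 ] -13.65
```

Request:
arm_command:
  motion:
    - [[0.4,0.7,-0.05,0,-0.011],[0.4,0.97,-0.03,0,-0.011],[0.4,0.97,-0.01,0,-0.011],[0.4,0.97,0,0,-0.011],[0.4,0.97,0.02,0,-0.011],[0.4,0.97,0.04,0,-0.011],[0.4,0.97,0.06,0,-0.011],[0.4,0.97,0.07,0,-0.011],[0.4,0.97,0.09,0,-0.011],[0.4,0.97,0.11,0,-0.011],[0.4,0.97,0.12,0,-0.007],[0.4,0.7,0.05,0,0]]

```text
time_s: 15.75
tcp_pos: [0.6164, 0.072, 0.2685]
eef_rot: [-0.001, 0.786, 0.619, -0.001]
contact_force: [0.1, 0.1, 0.3]
width: 0.478
grasp_force: 10.0
```

```bash
cat > lk.py <<'E'
from h import *
import sys
print(get_state()['tcp_pos'],np.degrees(heading()),w2r(get_state()['tcp_pos'])*1000,get_state()['contact_force'])
q=r2w(-.001,-.0005)
plan([(q[0],q[1],.265,-13.7)],.4,.02)
m=viewer.camera_model("wrist"); im,d=viewer.read_camera("wrist"); np.savez(sys.argv[1]+".npz",im=im,d=d,E=m["extrinsics"])
P,uv=cloud(m,d,np.ones(d.shape,bool)); t=get_state()['tcp_pos']
a=heading(); Y=np.array([np.cos(a),np.sin(a)]); X=np.array([-Y[1],Y[0]])
L=np.c_[(P[:,:2]-t[:2])@X,(P[:,:2]-t[:2])@Y,P[:,2]-t[2]]
k=(abs(L[:,1])<.022)&(L[:,0]<.05)&(L[:,2]>.02)&(L[:,2]<.05); print("carton edge along tool x",k.sum(),np.round(np.percentile(L[k],[1,50,97,99],axis=0)*1000,1))
cv2.imwrite(f'pics/{sys.argv[1]}.png',im[:,:,::-1])
E
python3 lk.py w8
```

```text
[0.616415   0.07200785 0.26849718] -13.574660022739018 [ -5.95347773 -16.47076697] [0.14402786 0.11296207 0.26331806]
1 [[0.4,0.532,0.166,0.117,0.001]] end [0.625  0.0864 0.265 ] -13.66
carton edge along tool x 13384 [[-36.2 -21.5  23.4]
 [ 10.5  -0.1  34.4]
 [ 33.3  20.7  35.8]
 [ 33.4  21.6  41.5]]
```

View pics/w8.png

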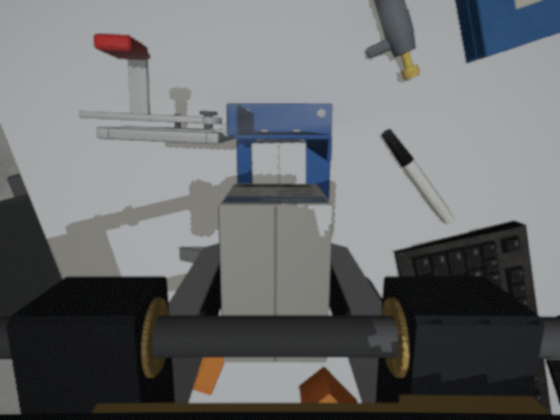

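The carton is held square and hangs about 1.5 mm toward −tool-x. The gate stands open, with the lever at (120,43). I'll centre over the bay and lower.

Request:
arm_command:
  motion:
    - [[0.4,0.3,0.08,0,0],[0.4,0.32,0.08,0,0.001],[0.4,0,0,0,0],[0.4,0,0,0.5,0],[0.4,0,0,0.5,0],[0.4,0,0,0,0]]

```text
time_s: 16.4
tcp_pos: [0.6242, 0.0863, 0.2381]
eef_rot: [-0.001, 0.787, 0.617, -0.002]
contact_force: [-0.7, -0.3, -0.4]
width: 0.478
grasp_force: 10.0
```

```bash
python3 lk.py w9
```

```text
[0.62421347 0.08626355 0.23813671] -13.78452308228525 [-1.75317099 -0.77367457] [-0.65402254 -0.29214864 -0.40266532]
2 [[0.4,0.005,0.013,-0.448,-0.0],[0.4,0.005,0.013,-0.448,-0.0]] end [0.625  0.0864 0.265 ] -13.78
carton edge along tool x 13255 [[-33.4 -21.6  22.9]
 [ 13.6   0.1  33. ]
 [ 36.1  20.6  34.1]
 [ 36.2  21.5  34.5]]
```

Request:
arm_command:
  motion:
    - [[0.4,0,0,0.5,0],[0.4,0,0,0.5,0],[0.4,0,0,0.4,0],[0.4,0,0,0.4,0],[0.4,0,0,0.3,0],[0.4,0,0,0.2,0],[0.4,0,0,0.15,0],[0.4,0,0,0.05,0],[0.4,0,0,0,0]]

```text
time_s: 17.35
tcp_pos: [0.6259, 0.0873, 0.1653]
eef_rot: [0.0, 0.787, 0.618, 0.0]
contact_force: [0.2, 0.3, -1.2]
width: 0.476
grasp_force: 10.0
```

Request:
arm_command:
  motion:
    - [[0.4,0,0,0.1,0],[0.4,0,0,0.08,0],[0.4,0,0,0.06,0],[0.4,0,0,0.05,0],[0.4,0,0,0,0]]

```text
time_s: 17.85
tcp_pos: [0.6256, 0.0873, 0.1563]
eef_rot: [-0.0, 0.787, 0.618, -0.0]
contact_force: [0.1, -0.1, -0.9]
width: 0.48
grasp_force: 10.0
```

Request:
arm_command:
  motion:
    - [[0.4,0,0,0.04,0],[0.4,0,0,0.04,0],[0.4,0,0,0,0]]

```text
time_s: 18.15
tcp_pos: [0.6256, 0.0872, 0.154]
eef_rot: [-0.0, 0.787, 0.618, -0.0]
contact_force: [0.5, 0.2, -0.8]
width: 0.485
grasp_force: 10.0
```

Request:
arm_command:
  motion:
    - [[0.4,0,0,0.04,0],[0.4,0,0,0.03,0],[0.4,0,0,0,0]]

```text
time_s: 18.45
tcp_pos: [0.6258, 0.0872, 0.1521]
eef_rot: [0.0, 0.787, 0.618, 0.0]
contact_force: [0.2, 0.0, 0.4]
width: 0.48
grasp_force: 10.0
```

Request:
arm_command:
  motion:
    - [[0.4,0,0,0.03,0],[0.4,0,0,0,0]]

```text
time_s: 18.65
tcp_pos: [0.6259, 0.0872, 0.1515]
eef_rot: [0.0, 0.787, 0.618, 0.0]
contact_force: [-0.7, -0.3, 1.5]
width: 0.477
grasp_force: 10.0
```

Contact is starting. Two more small steps.

Request:
arm_command:
  motion:
    - [[0.4,0,0,0.03,0],[0.4,0,0,0,0]]

```text
time_s: 18.85
tcp_pos: [0.6259, 0.0873, 0.1508]
eef_rot: [0.0, 0.787, 0.618, 0.0]
contact_force: [-0.3, -0.3, 4.1]
width: 0.476
grasp_force: 10.0
```

Request:
arm_command:
  motion:
    - [[0.4,0,0,0.02,0],[0.4,0,0,0,0]]

```text
time_s: 19.05
tcp_pos: [0.6259, 0.0873, 0.1503]
eef_rot: [0.0, 0.787, 0.618, 0.0]
contact_force: [-0.7, 1.0, 4.7]
width: 0.483
grasp_force: 10.0
```

Request:
arm_command:
  motion:
    - [[0.5,0,0,0,0],[0.55,0,0,0,0],[0.6,0,0,0,0],[0.6,0,0,0,0],[0.6,0,0,0,0]]

```text
time_s: 19.55
tcp_pos: [0.6257, 0.0873, 0.1494]
eef_rot: [-0.0, 0.787, 0.618, -0.0]
contact_force: [0.9, 0.9, 0.4]
width: 0.599
grasp_force: 0.0
```

Request:
arm_command:
  motion:
    - [[0.6,0,0,-0.1,0],[0.6,0,0,-0.3,0],[0.6,0,0,-0.6,0],[0.6,0,0,-1,0],[0.6,0,0,-1,0],[0.6,0,0,-1,0],[0.6,0,0,-1,0],[0.5,-0.8,-0.2,-0.5,0],[0.43,-1,-0.3,0,0],[0.43,-0.6,0,0,0],[0.43,0,0,0,0]]

```text
time_s: 20.65
tcp_pos: [0.5938, 0.019, 0.3153]
eef_rot: [0.0, 0.787, 0.616, 0.0]
contact_force: [-0.1, 1.2, -0.2]
width: 0.431
grasp_force: 0.0
```

```bash
cat > chk.py <<'E'
from h import *
import sys
s=get_state(); print(s['tcp_pos'],np.degrees(heading()))
m=viewer.camera_model("wrist"); im,d=viewer.read_camera("wrist"); np.savez(sys.argv[1]+".npz",im=im,d=d,E=m["extrinsics"])
P,uv=cloud(m,d,np.ones(d.shape,bool)); col=im[uv[:,1],uv[:,0]].astype(int)
L=np.c_[(P[:,:2]-O)@ex,(P[:,:2]-O)@ey]
k=(abs(L[:,0])<.035)&(abs(L[:,1])<.04)&(P[:,2]>.17)&(P[:,2]<.2)&(col[:,2]<col[:,0]+30)
print("carton top z",np.percentile(P[k][:,2],[2,50,98]),cv2.minAreaRect((L[k]*1000).astype(np.float32)))
r=(col[:,0]>col[:,1]+35)&(col[:,0]>col[:,2]+35)&(P[:,2]>.19)&(P[:,2]<.21)&(np.linalg.norm(P[:,:2]-H,axis=1)<.15)
Q=P[r]; print("lever",len(Q),cv2.minAreaRect((Q[:,:2]*1000).astype(np.float32)),np.percentile(Q[:,2],[5,95]))
cv2.imwrite(f'pics/{sys.argv[1]}.png',im[:,:,::-1])
E
python3 chk.py w10
```

```text
[0.59378026 0.01904718 0.3153242 ] -13.890203200842723
carton top z [0.18358801 0.18641928 0.18807014] ((5.34361457824707, 0.4931182861328125), (79.45823669433594, 55.884063720703125), 89.43421936035156)Traceback (most recent call last):
  File "chk.py", line 10, in <module>
    Q=P[r]; print("lever",len(Q),cv2.minAreaRect((Q[:,:2]*1000).astype(np.float32)),np.percentile(Q[:,2],[5,95]))
                                                                                    ~~~~~~~~~~~~~^^^^^^^^^^^^^^^
    return _quantile_unchecked(
        a, q, axis, out, overwrite_input, method, keepdims, weights)
    return _ureduce(a,
                    func=_quantile_ureduce_func,
    ...<5 lines>...
                    overwrite_input=overwrite_input,
                    method=method)
    r = func(a, **kwargs)
    result = _quantile(arr,
                       quantiles=q,
    ...<2 lines>...
                       out=out,
                       weights=wgt)
    slices_having_nans = np.isnan(arr[-1, ...])
                                  ~~~^^^^^^^^^
IndexError: index -1 is out of bounds for axis 0 with size 0
```

```bash
python3 -c "
from h import *
plan([(.49,.224,.30,-105.9)],.43,.03)"
```

```text
11 [[0.43,0.524,-0.454,0.045,0.093],[0.43,0.452,-0.526,0.045,0.093],[0.43,0.371,-0.586,0.045,0.093],[0.43,0.282,-0.633,0.045,0.093],[0.43,0.186,-0.668,0.045,0.093],[0.43,0.087,-0.688,0.045,0.093],[0.43,-0.014,-0.693,0.045,0.093],[0.43,-0.115,-0.684,0.045,0.093],[0.43,-0.213,-0.66,0.045,0.093],[0.43,-0.307,-0.622,0.045,0.093],[0.43,-0.394,-0.57,0.045,0.093]] end [0.49  0.224 0.3  ] -105.91
```

Request:
arm_command:
  motion:
    - [[0.43,0.52,-0.45,0.04,0.093],[0.43,0.45,-0.53,0.04,0.093],[0.43,0.37,-0.59,0.04,0.093],[0.43,0.28,-0.63,0.04,0.093],[0.43,0.19,-0.67,0.04,0.093],[0.43,0.09,-0.69,0.04,0.093],[0.43,-0.01,-0.69,0.04,0.093],[0.43,-0.11,-0.68,0.04,0.093],[0.43,-0.21,-0.66,0.04,0.093],[0.43,-0.31,-0.62,0.04,0.093],[0.43,-0.39,-0.57,0.04,0.093]]

```text
time_s: 21.8
tcp_pos: [0.4895, 0.2264, 0.3008]
eef_rot: [-0.0, 0.99, -0.14, -0.001]
contact_force: [0.2, -0.2, 0.8]
width: 0.43
grasp_force: 0.0
```

Request:
arm_command:
  motion:
    - [[0.43,0,0,0,0],[0.43,0,0,0,0],[0.43,0,0,0,0],[0.43,0,0,0,0]]

```text
time_s: 22.2
tcp_pos: [0.4904, 0.2237, 0.3013]
eef_rot: [0.0, 0.991, -0.137, 0.0]
contact_force: [0.4, 0.1, 0.7]
width: 0.431
grasp_force: 0.0
```

```bash
python3 chk.py w11; python3 -c "
from h import *
plan([(.548,.208,.28,-105.9),(.548,.208,.165,-105.9)],.43)"
```

```text
[0.49038822 0.22367702 0.30134381] -105.78350869367482
carton top z [0.1708676  0.1856523  0.18791284] ((-20.168371200561523, -1.1745719909667969), (78.51046752929688, 12.833553314208984), 83.92284393310547)
lever 363 ((545.8684692382812, 209.04190063476562), (9.05781364440918, 21.235002517700195), 74.1500244140625) [0.19271189 0.19572934]
7 [[0.43,0.664,-0.007,0.237,0.0],[0.43,0.664,-0.007,0.237,0.0],[0.43,0.664,-0.007,0.237,0.0],[0.43,-0.0,-0.0,0.959,0.0],[0.43,-0.0,-0.0,0.959,0.0],[0.43,-0.0,-0.0,0.959,0.0],[0.43,-0.0,-0.0,0.959,0.0]] end [0.548 0.208 0.165] -105.8
```

View pics/w11.png

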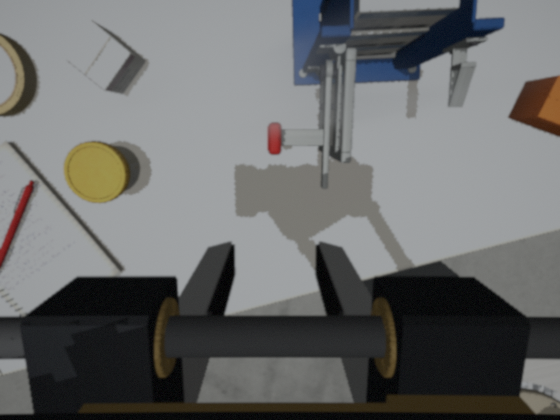

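The lever is at (274,138) and matches the remembered spot to 2 mm. I'll regrip there.

Request:
arm_command:
  motion:
    - [[0.43,0.65,0,0.24,0],[0.43,0.65,0,0.24,0],[0.43,0.65,0,0.24,0.001],[0.43,0,0,0.9,0],[0.43,0,0,0.9,0],[0.43,0,0,0.9,0],[0.43,0,0,0.8,0],[0.43,0,0,0.35,0],[0.43,0,0,0,0],[0.43,0,0,0,0]]
  squeeze: 12

```text
time_s: 23.25
tcp_pos: [0.5474, 0.2081, 0.1648]
eef_rot: [-0.0, 0.99, -0.138, 0.001]
contact_force: [0.1, -0.0, -0.6]
width: 0.43
grasp_force: 0.0
```

Request:
arm_command:
  motion:
    - [[0.25,0,0,0,0],[0.1,0,0,0,0],[0.05,0,0,0,0],[0.05,0,0,0,0],[0.05,0,0,0,0],[0.05,0,0,0,0],[0.05,0,0,0,0]]

```text
time_s: 23.95
tcp_pos: [0.5462, 0.2082, 0.1649]
eef_rot: [-0.0, 0.99, -0.138, 0.0]
contact_force: [-1.4, -0.2, 3.6]
width: 0.104
grasp_force: 12.0
```

Request:
arm_command:
  motion:
    - [[0.05,0.11,0,-0.145,0],[0.05,0.115,0,-0.135,0],[0.05,0.12,0,-0.13,0],[0.05,0.12,0,-0.12,0],[0.05,0.12,0,-0.115,0],[0.05,0,0,0,0],[0.05,0,0,0,0]]

```text
time_s: 24.65
tcp_pos: [0.5642, 0.2029, 0.184]
eef_rot: [0.0, 0.99, -0.138, 0.001]
contact_force: [0.8, -0.7, -3.4]
width: 0.107
grasp_force: 12.0
```

```bash
python3 -c "
from h import *
s=get_state();print(s['tcp_pos'],np.degrees(heading()),s['contact_force'],s['width'],(s['tcp_pos'][:2]-H)@np.eye(2))
f=np.radians(YAW-np.degrees(heading()));print(f)
swing(-np.arange(1,17)*f/16,.05)"
```

```text
[0.56415305 0.20293951 0.18398452] -105.89008058741547 [ 0.7865283  -0.69415664 -3.37167174] 0.1066692838913453 [-0.03421638  0.06120318]
1.6090204439293079
16 [[0.05,-0.157,0.175,-0.0,-0.064],[0.05,-0.157,0.174,-0.0,-0.064],[0.05,-0.158,0.175,-0.0,-0.064],[0.05,-0.157,0.174,-0.0,-0.064],[0.05,-0.157,0.175,-0.0,-0.064],[0.05,-0.157,0.174,-0.0,-0.064],[0.05,-0.158,0.175,-0.0,-0.064],[0.05,-0.157,0.174,-0.0,-0.064],[0.05,-0.157,0.175,-0.0,-0.064],[0.05,-0.157,0.175,-0.0,-0.064],[0.05,-0.158,0.174,-0.0,-0.064],[0.05,-0.157,0.175,-0.0,-0.064],[0.05,-0.157,0.174,-0.0,-0.064],[0.05,-0.157,0.175,-0.0,-0.064],[0.05,-0.157,0.175,-0.0,-0.064],[0.05,-0.158,0.174,-0.0,-0.064]] end [0.5385 0.1052 0.184 ] -13.73
```

Request:
arm_command:
  motion:
    - [[0.05,-0.157,0.175,0,-0.064],[0.05,-0.157,0.175,0,-0.064],[0.05,-0.157,0.175,0,-0.064],[0.05,-0.157,0.175,0,-0.064],[0.05,-0.157,0.175,0,-0.064],[0.05,-0.157,0.175,0,-0.064],[0.05,-0.157,0.175,0,-0.064],[0.05,-0.157,0.175,0,-0.064],[0.05,-0.157,0.175,0,-0.064],[0.05,-0.157,0.175,0,-0.064],[0.05,-0.157,0.175,0,-0.064],[0.05,-0.157,0.175,0,-0.064]]

```text
time_s: 25.85
tcp_pos: [0.5282, 0.1321, 0.1841]
eef_rot: [-0.0, 0.893, 0.45, 0.001]
contact_force: [0.5, 0.2, -3.0]
width: 0.105
grasp_force: 12.0
```

Request:
arm_command:
  motion:
    - [[0.05,-0.157,0.175,0,-0.064],[0.05,-0.157,0.175,0,-0.064],[0.05,-0.08,0.09,0,-0.032],[0.05,0,0,0,0],[0.05,0,0,0,0]]

```text
time_s: 26.35
tcp_pos: [0.5327, 0.1153, 0.184]
eef_rot: [-0.0, 0.831, 0.556, 0.0]
contact_force: [-1.5, 1.4, -1.8]
width: 0.102
grasp_force: 12.0
```

```bash
python3 -c "
from h import *
s=get_state();print(s['tcp_pos'],np.degrees(heading()),s['contact_force'],s['width'],w2r(s['tcp_pos']))
f=np.radians(YAW-np.degrees(heading()));print(f)
swing(-np.arange(1,4)*f/3,.05)"
```

```text
[0.53269533 0.11528142 0.18403738] -22.41765211935634 [-1.481297    1.43988431 -1.80082505] 0.10245978429029032 [-0.09754008  0.00574362]
0.15215173252622985
3 [[0.05,-0.083,0.086,-0.0,-0.032],[0.05,-0.084,0.086,-0.0,-0.033],[0.05,-0.083,0.085,-0.0,-0.032]] end [0.5375 0.1056 0.184 ] -13.69
```

Request:
arm_command:
  motion:
    - [[0.05,-0.083,0.086,0,-0.032],[0.05,-0.083,0.086,0,-0.032],[0.05,-0.083,0.086,0,-0.032],[0.05,0,0,0,0],[0.05,0,0,0,0]]

```text
time_s: 26.85
tcp_pos: [0.5372, 0.1058, 0.1839]
eef_rot: [-0.0, 0.787, 0.617, 0.0]
contact_force: [-2.2, 1.9, 0.3]
width: 0.104
grasp_force: 12.0
```

Request:
arm_command:
  motion:
    - [[0.05,0,0.05,0,0],[0.05,0,0.04,0,0],[0.05,0,0,0,0],[0.05,0,0,0,0]]

```text
time_s: 27.25
tcp_pos: [0.5372, 0.1055, 0.1837]
eef_rot: [-0.002, 0.787, 0.617, -0.002]
contact_force: [-7.6, 2.5, 2.0]
width: 0.106
grasp_force: 12.0
```

The gate is against its stop. I'll lower the latch along its arc.

Request:
arm_command:
  motion:
    - [[0.05,-0.12,0,0.115,0],[0.05,-0.12,0,0.12,0],[0.05,-0.12,0,0.13,0],[0.05,-0.115,0,0.135,0],[0.05,-0.11,0,0.145,0],[0.05,0,0,0,0],[0.05,0,0,0,0]]

```text
time_s: 27.95
tcp_pos: [0.5333, 0.0895, 0.1655]
eef_rot: [-0.003, 0.787, 0.617, -0.001]
contact_force: [-8.3, 4.2, 8.6]
width: 0.107
grasp_force: 12.0
```

Request:
arm_command:
  motion:
    - [[0.2,0,0,0,0],[0.43,0,0,0,0],[0.43,0,0,0,0],[0.43,0,0,0,0]]

```text
time_s: 28.35
tcp_pos: [0.537, 0.0873, 0.1645]
eef_rot: [0.001, 0.787, 0.617, 0.0]
contact_force: [0.0, 0.4, 0.1]
width: 0.404
grasp_force: 0.0
```

Request:
arm_command:
  motion:
    - [[0.43,0,0,-0.5,0],[0.43,0,0,-1,0],[0.43,0,0,-1,0],[0.43,0,0,-1,0],[0.43,0,0,-1,0],[0.43,-1,0.1,-0.4,0],[0.43,-1,0.1,0,0],[0.43,-0.8,0.1,0,0],[0.43,0,0,0,0],[0.43,0,0,0,0]]

```text
time_s: 29.35
tcp_pos: [0.5252, 0.0037, 0.3113]
eef_rot: [-0.0, 0.787, 0.617, 0.0]
contact_force: [0.2, -0.5, -0.6]
width: 0.432
grasp_force: 0.0
```

```bash
python3 chk.py w12
python3 - <<'E'
from h import *
s,_=viewer.read_camera("side"); w=np.load("w12.npz")["im"]
cv2.imwrite("pics/w12b.png",np.hstack([w[:300,150:420],np.zeros((300,4,3),np.uint8),cv2.resize(s[160:265,240:340],(300,300),interpolation=3)])[:,:,::-1])
E
```

```text
[0.52523364 0.00373212 0.31131858] -13.813363106524855
carton top z [0.17372683 0.18626764 0.1880724 ] ((-0.8001556396484375, 0.1727294921875), (79.65900421142578, 68.39832305908203), 89.98902893066406)
lever 339 ((533.5220336914062, 86.11972045898438), (21.812761306762695, 9.134096145629883), 75.85002136230469) [0.19308185 0.1958298 ]
```

View pics/w12b.png

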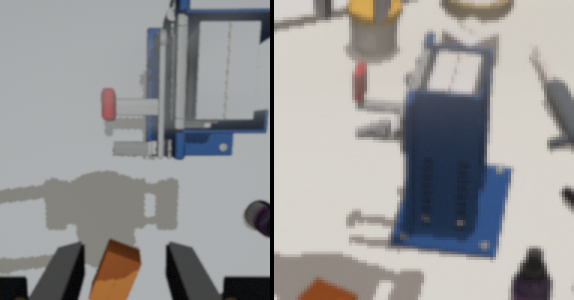

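The lever is back at its starting position to within a millimetre at the same height, so the latch is down in the catch. The carton sits level and square in the bay, and the robot is clear. Handing in.

```bash
python3 -c "
from station import workorder
print(workorder.finish_job())"
```

```text
the job is handed in; nothing more can be done
None
```

The carton is resting upright and square on the pile, the gate is shut with the latch bar down in its catch, and the job is handed in at about 30 s of the 72 s allowed; the hand-in gave no verdict.

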